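Clamp a lathe tool rest in the filing saddle

TASK

Get the lathe's tool rest ready for filing: lay its round stem centred and level in both V cradles of the bench saddle, with its cross rail overhanging the end that has no stop, and let go. Then take the U-bolt that fits, the wider of the two in the timber stand, and lower it over the stem until both legs are through the two plate holes and its crown sits down on the stem, and release it. Leave the narrower U-bolt, the bowl, the tin and the jar where they are, and do not knock the lamp.

Things in the scene. Friction and masses are not known exactly. Their poses are not given: they have to be found in the camera images.
- saddle: Filing saddle fixed to the bench: dark steel plate 135 x 100 x 12 mm, top 48 mm up, with two 90 degree V cradles 14 mm thick, 36 mm to +x and -x of the origin, V mouth 44 mm wide, tips 76 mm up. Origin on the bench below the seat point. Plate ends 55 mm to +x; at the -x end an upright stop plate 70 mm wide, 40 mm above the plate, its face 74 mm to -x.
- saddle_seat (a point): Where the middle of the stem's centre line lies when it rests in both cradles, 71.7 mm above the bench, midway between the cradles. x runs along the stem's line, away from the end stop (the rail goes to +x), z is up.
- saddle_mid (a point): The middle between the two bolt holes, at the saddle plate's top face (48 mm above the bench), straight below saddle_seat. Same axes. The holes are 14 mm across, straight through, centred 25 mm to +y and 25 mm to -y of this point; the space below the plate is open for 36 mm.
- rest_stem (a point): Loose tool rest, plain steel, 0.6 kg, T-shaped: a round stem 25 mm in diameter and 125 mm long, with a rail at one end. This point is the middle of the stem, on its centre line (12.5 mm above the bench as it lies flat). x runs along the stem towards the rail, z is up as it lies. Centre of mass about 20 to 25 mm towards the rail.
- rest_rail (a point): Middle of the tool rest's cross rail, a bar 12 (x) x 130 (y) x 25 mm (z), 68.5 mm along +x from rest_stem, same axes.
- wide_tab (a point): The wider U-bolt, loose, plain steel rod 10 mm thick, 0.18 kg, legs 50 mm apart between centres, to +y and -y, standing legs down in the stand. This point: middle of the flat grip tab on its crown, 12 (x) x 28 (y) x 42 mm (z). Leg ends 95 mm below it, crown's underside 30 mm below it. Seated on the stem in the saddle, this point is about 114 mm above the bench.
- wide_leg_l (a point): Rounded lower end of the wide U-bolt's +y leg. Same axes as its tab.
- wide_leg_r (a point): Rounded lower end of the wide U-bolt's -y leg. Same axes as its tab.
- narrow_tab (a point): Middle of the grip tab (12 x 22 x 42 mm) of the narrower U-bolt, which stays in the stand: same rod and height, legs 34 mm apart between centres.
- stand: Fixed timber stand, 60 (x) x 190 (y) x 40 mm (z); origin at the centre of its underside. Each U-bolt stands in two 14 mm holes 28 mm deep, the wide one centred 47 mm to +y of the origin, the narrow one 47 mm to -y, so their tabs' middles are 107 mm above the bench.
- rest: The same tool rest; origin on its underside below the middle of the stem.
- lamp: Fixed grey bench lamp, an obstacle: foot 90 mm across, column 16 mm thick, about 0.31 m high overall, with a shade 80 mm across leaning out 62 mm to its +x. Origin at the centre of its foot.
- bowl: Loose turned wooden bowl, 100 mm across, 50 mm high; origin at the centre of its foot.
- tin: Loose wax tin, 60 mm across, 65 mm high; origin at the centre of its foot.
- jar: Loose amber glass jar, 56 mm across, 75 mm high; origin at the centre of its foot.
- wide: The same wide U-bolt; origin midway between its leg ends.
Not all that is in view belongs to the job. What is shaped like the wide but yellow is not meant.

How it is judged:
By the outcome, as a careful person would: the job done as asked, in the order asked, and still so for the second after the job is handed in, with the robot touching nothing.
It also fails if it takes over 64 s, if anything falls off the work surface, if the arm or the gripper's body presses on something with over 40 N, if the wrist force passes 120 N, or if a joint passes its speed limit or range.

ROBOT

A 6-joint arm with a two-finger parallel gripper is mounted at the origin on the work surface. World frame = base frame: x ahead of the robot, y to its left, z up, the work surface at z = 0. Lengths are in m, angles in degrees, forces in N, time in s.
With the tool pointing down it reaches from about 0.375 to 0.9 m from the base axis. Payload 3.1 kg.
Tool frame: the origin (TCP) lies between the finger pads; the fingertips stand 19 mm ahead of it and the grasp point (between the pads) is the TCP; z points along the fingers, x is the direction in which the jaws open and shut, and the axes are right-handed (so a half turn about z gives the same grasp; the last joint's range is limited). The gripper opens to 87 mm and grips with 3 to 60 N. Pads are 19 mm wide; open, the fingers measure 117 mm over their backs; the gripper's body (75 mm by 190 mm) begins 51 mm behind the grasp point.
Start: joints at [-75.716, 30.224, 82.088, -0, 67.689, -10.227], TCP at [0.259, -0.569, 0.242] pointing down, gripper open.
Joint ranges: [-176.69, 176.69], [-43.24, 126.21], [12.49, 139.97], [-82, 262], [0, 151.66], [-163.58, 163.58]. Speed limits (degrees/s): [159.86, 159.86, 180, 180, 180, 180].

INTERFACE

Orientations are given as a 3x3 rotation matrix whose columns are the frame's x, y, z axes.
In Python, from rig import read_state, capture, camera_info, hand_in, spot_in, silhouettes gives the robot as it stands.
- The arm moves only by the shell command python3 -m jog 'ROWS'. ROWS is text: rows parted by semicolons, each of 7 numbers parted by spaces: the shift along the tool's x, y, z in m, then the turn, a rotation vector about the tool's x, y, z in degrees, then the opening, from 0 (shut) to 1 (fully open). A call has 1 to 8 rows; each row is the pose to reach, as a shift and turn from the pose commanded when the call began, along the tool's axes at that moment; what a row does not reach only later rows make up. A row lasts 1/8 s, in which the tool goes at most 62.5 mm and 10.7 degrees, less where a joint would pass 70% of its speed; a pose out of reach is approached as far as the arm can. A call with a gripper value outside its range is refused whole. The fingers move at their own pace and stop on an object; the grip force is fixed at half the most. Time passes only in rows, so rows that repeat a pose let the fingers close. It gives the time, the measured TCP pose, the force and the opening at its end, in the units of the state.
- read_state(): the state, without advancing time (a new reading comes with each control period).
- capture(name): name is "scene" or "side" or "wrist"; returns (picture, depth): 384x512x3 uint8, red, green, blue; 384x512 float32, m along the optical axis (not along the pixel's ray), 0 where there is no reading.
- camera_info(name): a dict with "vfov" (degrees; the focal length in pixels is half the picture's height over the tangent of half this angle, whatever the lens; pixels are square), "cx", "cy" (the principal point, pixels), "R" (3x3) and "t" (3): a world point X has camera coordinates R X + t; the wrist camera has in their place "tool_from_camera" (4x4, takes a point from camera to tool coordinates, whose origin is the TCP and whose axes are the tool frame's). Camera axes: x right, y down, z forward; pixel columns grow to the right and rows downward; lengths in m; the calibration is good to about 2 mm. A picture is of the moment at which its call begins: read the wrist's pose just before it. camera_info takes no time and is no camera call.
- hand_in(): hands the job in, once; it reports no verdict.
Trained networks look in the newest picture that a camera, given by its name, has taken for a name from the list of things; names that differ only in an ending like _2 or _b are one class to them, and where a whole thing is asked for, a point or a joint stands for the part that bears it (a point fixed in the world has none). Each returns a list of dicts, best first, with "score" (0 to 1); they miss things now and then, are a little off and sometimes report something else, mostly with a low value. They report only what shows in the picture. A call takes as long as a camera call. They do not tell look-alikes from the thing itself.
- spot_in(label, camera): "centre" ([x, y, z] in m, in world coordinates, good to about 4 mm: the middle of the surface that is visible of it).
- silhouettes(label, camera): "region" (384x512 bool, what is visible of it).
The state is a dict: "time_s": time; "joint_positions": joint angles; "qvel": joint speeds; "tau": joint torques, N m; "position": TCP position; "tcp_rot": TCP orientation; "force": force on the tool from outside, world axes, zero at the start; "moment": the same for the moment, N m; "opening": opening from 0.0 (shut) to 1.0 (fully open).
Only numpy, scipy, OpenCV 4.12 (cv2) and the standard library are available. Lean on these libraries where they do the work, as an engineer would, in place of code of your own. Each camera call takes 0.05 s, during which the arm holds its last target.

## Working session

There is one attempt and no reset: what is moved stays moved. The work goes in short steps, Python scripts to look and compute and a shell command to move; the robot and the scene stay as the last step left them, time stands still between calls to the robot, and variables do not carry over. Pictures are saved under pics/ and viewed, and the job is handed in when it is done.

```bash
ls; mkdir -p pics
python3 - <<'E'
from rig import *
import cv2, numpy as np
s=read_state(); print({k:np.round(v,3).tolist() for k,v in s.items()})
for n in ["scene","side"]:
    p,d=capture(n); cv2.imwrite(f"pics/{n}0.png",p[:,:,::-1]); np.save(f"pics/{n}0.npy",d)
    print(n,{k:np.round(v,3).tolist() for k,v in camera_info(n).items()})
p,d=capture("wrist"); cv2.imwrite("pics/wrist0.png",p[:,:,::-1]); print({k:np.round(v,3).tolist() for k,v in camera_info("wrist").items()})
E
```

```text
pics
{'time_s': 0.0, 'joint_positions': [-75.716, 30.277, 82.157, -0.002, 67.689, -10.228], 'qvel': [0.028, -0.018, 0.004, 0.054, -0.042, 0.027], 'tau': [0.0, -44.004, -17.659, 0.063, 0.058, -0.0], 'position': [0.259, -0.568, 0.241], 'tcp_rot': [[0.415, -0.91, -0.001], [-0.91, -0.415, 0.002], [-0.002, -0.0, -1.0]], 'force': [-0.616, 0.095, 0.563], 'moment': [0.029, 0.079, -0.037], 'opening': 1.002}
scene {'vfov': 50.816, 'cx': 258.135, 'cy': 187.395, 'R': [[-0.797, 0.604, -0.011], [0.311, 0.395, -0.865], [-0.517, -0.693, -0.502]], 't': [0.363, -0.091, 1.508]}
side {'vfov': 57.885, 'cx': 255.849, 'cy': 193.221, 'R': [[-0.825, -0.565, -0.017], [-0.285, 0.441, -0.851], [0.488, -0.697, -0.525]], 't': [0.442, 0.209, 0.869]}
{'vfov': 59.038, 'cx': 249.514, 'cy': 187.711, 'tool_from_camera': [[1.0, 0.0, -0.0, -0.0], [-0.0, 0.955, 0.297, -0.082], [0.0, -0.297, 0.955, -0.143], [0.0, 0.0, 0.0, 1.0]]}
```

View pics/scene0.png

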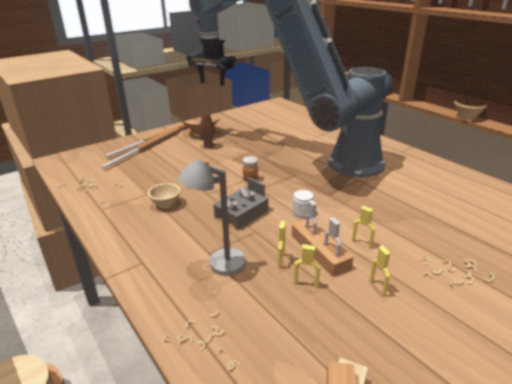

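View pics/side0.png

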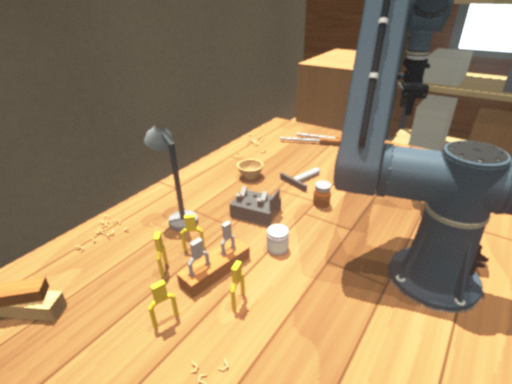

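View pics/wrist0.png

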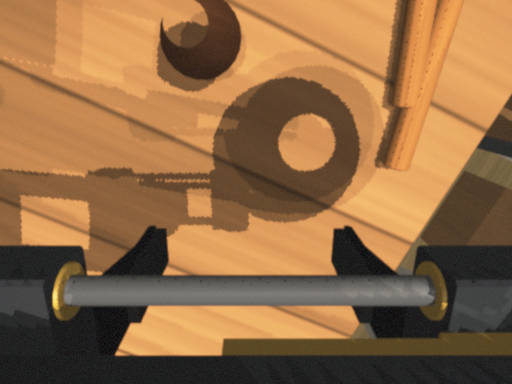

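The scene shows the saddle near (242,205), the lamp at (215,220), the stand at (322,247) and four yellow decoy U-bolts around it. In the side view the rest lies at (300,180), with the saddle at (255,205) and the stand at (215,268). Next I'll have the networks find each of these.

Run:
```python
from rig import *
import numpy as np
for n in ["side","scene"]:
    capture(n)
    for l in ["saddle","rest_stem","rest_rail","wide_tab","narrow_tab","stand","lamp","bowl","tin","jar"]:
        r=spot_in(l,n); print(n,l,[(round(x["score"],2),np.round(x["centre"],3).tolist()) for x in r[:4]])
print(read_state()["time_s"])
```

```text
side saddle [(0.77, [0.512, 0.045, 0.05])]
side rest_stem [(0.81, [0.499, -0.219, 0.019])]
side rest_rail [(0.75, [0.499, -0.221, 0.019]), (0.47, [0.473, 0.337, 0.094])]
side wide_tab [(0.79, [0.571, 0.261, 0.076]), (0.76, [0.572, 0.366, 0.068]), (0.7, [0.452, 0.47, 0.074]), (0.69, [0.353, 0.342, 0.072])]
side narrow_tab [(0.84, [0.457, 0.249, 0.086])]
side stand [(0.89, [0.448, 0.308, 0.041])]
side lamp [(0.72, [0.698, 0.185, 0.216])]
side bowl [(0.96, [0.687, -0.186, 0.035])]
side tin [(0.59, [0.372, 0.142, 0.049])]
side jar [(0.74, [0.366, -0.128, 0.047])]
scene saddle [(0.9, [0.521, 0.04, 0.048])]
scene rest_stem [(0.66, [0.398, 0.136, 0.053]), (0.49, [0.488, -0.195, 0.014])]
scene rest_rail [(0.47, [0.486, -0.194, 0.014])]
scene wide_tab [(0.92, [0.587, 0.358, 0.07]), (0.8, [0.482, 0.335, 0.089]), (0.79, [0.356, 0.338, 0.073]), (0.65, [0.586, 0.267, 0.071])]
scene narrow_tab [(0.58, [0.468, 0.248, 0.093]), (0.37, [0.484, -0.191, 0.014])]
scene stand [(0.68, [0.481, 0.318, 0.044])]
scene lamp [(0.63, [0.707, 0.188, 0.187])]
scene bowl [(0.86, [0.683, -0.192, 0.035]), (0.64, [0.52, 0.039, 0.051])]
scene tin [(0.57, [0.399, 0.138, 0.05])]
scene jar [(0.56, [0.391, -0.129, 0.046])]
1.25
```

```bash
cat > h.py <<'E'
import numpy as np, cv2
from rig import *
def cam(n,st=None):
    c=camera_info(n); f=192/np.tan(np.radians(c["vfov"]/2))
    if n=="wrist":
        st=st or read_state(); T=np.array(c["tool_from_camera"]); R=np.array(st["tcp_rot"])
        Rw=R@T[:3,:3]; o=R@T[:3,3]+np.array(st["position"])
    else:
        Rw=np.array(c["R"]).T; o=-Rw@np.array(c["t"])
    return f,c["cx"],c["cy"],Rw,o
def cloud(n,d,st=None):
    f,cx,cy,Rw,o=cam(n,st); v,u=np.mgrid[0:384,0:512]
    P=np.stack([(u-cx)/f*d,(v-cy)/f*d,d],-1)@Rw.T+o
    P[d<=0]=np.nan
    return P
def proj(n,X,st=None):
    f,cx,cy,Rw,o=cam(n,st); p=(np.atleast_2d(X)-o)@Rw
    return np.c_[p[:,0]/p[:,2]*f+cx,p[:,1]/p[:,2]*f+cy]
def top(P,p,lo,hi,zmin=0.006,zmax=.35,res=.001,name=None,flip=True):
    """top-down map; x up, y left"""
    pass
E
python3 - <<'E'
from h import *
im=cv2.imread("pics/side0.png"); c=im[130:320,130:350]; cv2.imwrite("pics/sidecrop.png",cv2.resize(c,None,fx=3.4,fy=3,interpolation=cv2.INTER_CUBIC))
d=np.load("pics/side0.npy"); P=cloud("side",d)
def pts(lo,hi):
    m=np.all((P>lo)&(P<hi),-1); return P[m]
q=pts([.40,-.32,.008],[.60,-.12,.06]); print("rest",len(q),q.mean(0),q.min(0),q.max(0))
mu=q[:,:2].mean(0)
h=np.histogram2d(q[:,0],q[:,1],bins=[np.arange(.4,.6,.01),np.arange(-.32,-.12,.01)])[0].astype(int)
print(h)
E
```

```text
rest 298 [ 0.50369651 -0.2330291   0.01950975] [ 0.40008747 -0.31895969  0.00802252] [ 0.57861425 -0.13428624  0.04239853]
[[ 0  0  0  0  0  0  0  0  0  0  0  0  0  0  0  0  0  0  1]
 [ 0  0  0  0  0  0  0  0  0  0  0  0  0  0  0  0  0  0  0]
 [ 0  0  0  0  0  0  0  0  0  0  0  0  0  0  0  0  0  0  0]
 [ 0  0  0  0  0  0  0  0  0  0  0  0  0  0  0  0  0  0  0]
 [ 0  0  0  0  0  0  0  0  0  0  0  0  0  0  0  0  0  0  0]
 [ 0  0  0  0  0  0  0  0  0  0  0  0  9  5  0  0  0  0  0]
 [ 0  0  0  0  0  0  0  0  0  0  0  0  8  6  0  0  0  0  0]
 [ 6  7  0  0  0  0  0  0  0  0  0  1 10  3  0  0  0  0  0]
 [ 3  7 10  9  4  3  1  0  0  0  0  1 10  0  0  0  0  0  0]
 [ 2  2  2  3  7  7  9  6  6  0  0  5  9  0  0  0  0  0  0]
 [ 0  0  1  1  0  3  4  5  7  7  3  8  3  0  0  0  0  0  0]
 [ 0  0  0  0  0  1  0  1  2  5  2 13  0  0  0  0  0  0  0]
 [ 0  0  0  0  0  0  0  0  0  0  3  8  0  0  0  0  0  0  0]
 [ 0  0  0  0  0  0  0  0  0  0  4  9  0  0  0  0  0  0  0]
 [ 0  0  0  0  0  0  0  0  0  1  7  3  0  0  0  0  0  0  0]
 [ 0  0  0  0  0  0  0  0  0  2 11  0  0  0  0  0  0  0  0]
 [ 0  0  0  0  0  0  0  0  0  3  9  0  0  0  0  0  0  0  0]
 [ 0  0  0  0  0  0  0  0  0  8  2  0  0  0  0  0  0  0  0]
 [ 0  0  0  0  0  0  0  0  0  0  0  0  0  0  0  0  0  0  0]]
```

View pics/sidecrop.png

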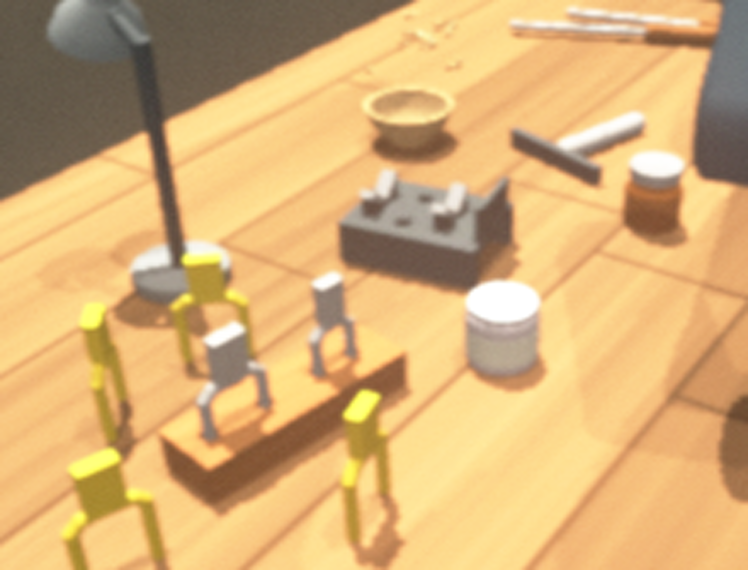

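The crop shows a T-shaped rest with its stem pointing away from the rail towards −y. On the saddle, the upright stop is on the right side, at crop (495,210). Next I'll fit the saddle and stand from the depth clouds.

Run:
```python
from h import *
for n in ["side","scene"]:
    P=cloud(n,np.load(f"pics/{n}0.npy")); print(n)
    def pts(lo,hi): return P[np.all((P>lo)&(P<hi),-1)]
    q=pts([.38,-.07,.043],[.62,.15,.053]).astype(np.float32)
    r=cv2.minAreaRect(q[:,:2]*1000); print("plate top",len(q),r,np.median(q,0))
    q=pts([.38,-.07,.06],[.62,.15,.1]).astype(np.float32)
    print(len(q)); 
    for a in q[::max(1,len(q)//45)]: print(np.round(a,3),end=' ')
    print()
    q=pts([.34,.17,.036],[.56,.5,.045]).astype(np.float32)
    print("stand",len(q),cv2.minAreaRect(q[:,:2]*1000))
    q=pts([.38,.17,.088],[.56,.29,.14]).astype(np.float32); print("narrow",len(q),np.median(q,0),cv2.minAreaRect(q[:,:2]*1000))
    q=pts([.38,.29,.088],[.54,.42,.14]).astype(np.float32); print("wide",len(q),np.median(q,0),cv2.minAreaRect(q[:,:2]*1000))
```

```text
side
plate top 577 ((504.5340270996094, 68.98614501953125), (151.7340545654297, 241.51077270507812), 23.67706871032715) [0.5313509  0.03404221 0.04800164]
321
[0.584 0.006 0.076] [0.576 0.001 0.072] [ 0.574 -0.002  0.068] [0.572 0.006 0.069] [0.573 0.005 0.064] [0.582 0.015 0.063] [ 0.507 -0.011  0.074] [0.583 0.019 0.061] [ 0.508 -0.007  0.072] [ 0.468 -0.025  0.077] [ 0.511 -0.006  0.068] [ 0.466 -0.015  0.079] [0.567 0.04  0.07 ] [0.465 0.009 0.088] [0.574 0.045 0.066] [ 0.508 -0.001  0.064] [ 0.463 -0.005  0.078] [0.566 0.041 0.063] [0.461 0.021 0.088] [0.571 0.046 0.06 ] [0.461 0.027 0.088] [0.504 0.037 0.075] [0.458 0.02  0.082] [0.499 0.035 0.072] [0.459 0.024 0.08 ] [0.499 0.034 0.068] [0.459 0.024 0.077] [0.498 0.03  0.063] [0.461 0.01  0.064] [0.458 0.025 0.07 ] [0.46  0.039 0.071] [0.462 0.035 0.06 ] [0.394 0.107 0.066] [0.406 0.118 0.065] [0.389 0.11  0.067] [0.401 0.122 0.066] [0.385 0.111 0.065] [0.397 0.122 0.065] [0.38  0.114 0.066] [0.389 0.125 0.066] [0.399 0.135 0.065] [0.383 0.124 0.064] [0.39  0.134 0.065] [0.39  0.143 0.067] [0.391 0.148 0.067] [0.387 0.148 0.06
[... 1242 characters left out ...]
 0.029 0.066] [0.396 0.114 0.063] [0.383 0.129 0.065] [0.407 0.116 0.065] [0.389 0.127 0.064] [0.505 0.036 0.06 ] [0.392 0.131 0.063] [0.405 0.128 0.063] [0.392 0.143 0.065] [0.403 0.138 0.064] [0.381 0.148 0.06 ] [0.566 0.044 0.074] [0.576 0.048 0.073] [0.578 0.051 0.072] [0.57  0.044 0.062] 
stand 996 ((442.2413024902344, 332.06854248046875), (161.3494110107422, 293.5738830566406), 19.131813049316406)
narrow 125 [0.4644227  0.24483517 0.1108238 ] ((460.69073486328125, 241.04672241210938), (24.85722541809082, 13.824719429016113), 76.78761291503906)
wide 175 [0.4804776  0.3368616  0.11158806] ((476.3044128417969, 333.9342346191406), (30.73869514465332, 14.134807586669922), 78.73601531982422)
```

```bash
python3 -m jog '-0.2 -0.235 0 0 0 0 1;-0.3 -0.35 0 0 0 0 1;-0.423 -0.491 0 0 0 0 1;-0.423 -0.491 0 0 0 0 1;-0.423 -0.491 0 0 0 0 1;-0.423 -0.491 0 0 0 0 1;-0.423 -0.491 0 0 0 0 1;-0.423 -0.491 0 0 0 0 1'
```

```text
time_s: 2.25
position: [0.4696, -0.1129, 0.2419]
tcp_rot: [[0.415, -0.91, 0.001], [-0.91, -0.415, -0.001], [0.001, -0.001, -1.0]]
force: [1.0, -0.5, -0.0]
opening: 0.997
```

```bash
python3 -m jog '-0.040 -0.045 0 0 0 0 1;-0.08 -0.09 0 0 0 0 1;-0.096 -0.11 0 0 0 0 1;-0.096 -0.11 0 0 0 0 1;-0.096 -0.11 0 0 0 0 1;-0.096 -0.11 0 0 0 0 1'
cat >> h.py <<'E'
def wshot(name):
    st=read_state(); p,d=capture("wrist"); cv2.imwrite(f"pics/{name}.png",p[:,:,::-1]); np.savez(f"pics/{name}.npz",d=d,p=p,pos=st["position"],rot=st["tcp_rot"])
    print(np.round(st["position"],4),st["time_s"]); return p,d,st
E
python3 -c "
from h import *
p,d,st=wshot('w_saddle')
for l in ['saddle']: print(spot_in(l,'wrist')[:3])
"
```

```text
time_s: 3.0
position: [0.5286, 0.0172, 0.2416]
tcp_rot: [[0.413, -0.911, -0.0], [-0.911, -0.413, -0.0], [0.0, 0.0, -1.0]]
force: [-0.8, -1.1, 0.7]
opening: 0.995
[0.5286 0.0172 0.2416] 3.0
[{'centre': [0.5324, 0.013, 0.0492], 'score': 0.9}, {'centre': [0.4762, 0.2243, 0.0445], 'score': 0.3}]
```

View pics/w_saddle.png

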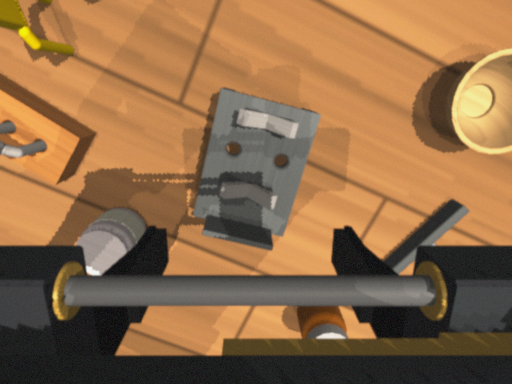

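The wrist view shows the whole saddle, with holes at (233,149) and (281,160), and the stop at the lower edge around (238,232).

Run:
```python
from h import *
z=np.load("pics/w_saddle.npz"); st=dict(position=z["pos"],tcp_rot=z["rot"]); d=z["d"]; p=z["p"]
f,cx,cy,Rw,o=cam("wrist",st)
def onz(u,v,h):
    r=Rw@np.array([(u-cx)/f,(v-cy)/f,1]); return o+r*(h-o[2])/r[2]
P=cloud("wrist",d,st)
# depth bias check
m=np.all((P>[.40,-.07,.035])&(P<[.62,.12,.058]),-1); q=P[m]; print("plate z med",np.median(q[:,2]))
tb=P[150:200,370:420]; print("table z",np.nanmedian(tb[...,2]))
# holes by dark blobs
g=cv2.cvtColor(p,cv2.COLOR_RGB2GRAY)
for (u,v) in [(233,149),(281,160)]:
    w=g[v-11:v+12,u-11:u+12].astype(float); dep=d[v-11:v+12,u-11:u+12]
    rb=p[v-11:v+12,u-11:u+12].astype(int); mask=(rb[...,0]-rb[...,2]>0)
    yy,xx=np.nonzero(mask); print(len(yy), xx.mean()+u-11,yy.mean()+v-11, onz(xx.mean()+u-11,yy.mean()+v-11,.048))
# plate top rect
mm=(m&(np.abs(P[...,2]-.048)<.006)).astype(np.uint8)
mm=cv2.morphologyEx(mm,cv2.MORPH_OPEN,np.ones((3,3)))
n,l,s,c=cv2.connectedComponentsWithStats(mm); k=1+s[1:,4].argmax(); q=P[l==k]; print(s[k]); r=cv2.minAreaRect((q[:,:2]*1000).astype(np.float32)); print(r,cv2.boxPoints(r))
i=cv2.resize(p[70:260,170:340],None,fx=4,fy=3.1*1.29,interpolation=cv2.INTER_CUBIC)[:,:,::-1][:600]; cv2.imwrite("pics/sadz.png",cv2.resize(p[75:250,180:335],None,fx=3.4,fy=3.4,interpolation=cv2.INTER_CUBIC)[:,:,::-1])
```

```text
plate z med 0.048068051654705235
table z -5.27100012596704e-05
529 233.0 149.0 [0.53769634 0.03977128 0.048     ]
528 281.00189393939394 159.98674242424244 [ 0.5474925 -0.009081   0.048    ]
[  193    88   128   148 10293]
((529.395263671875, 13.090320587158203), (135.29202270507812, 100.3843994140625), 10.07661247253418) [[454.01086   50.672615]
 [471.5746   -48.163322]
 [604.77966  -24.491974]
 [587.21594   74.34396 ]]
```

View pics/sadz.png

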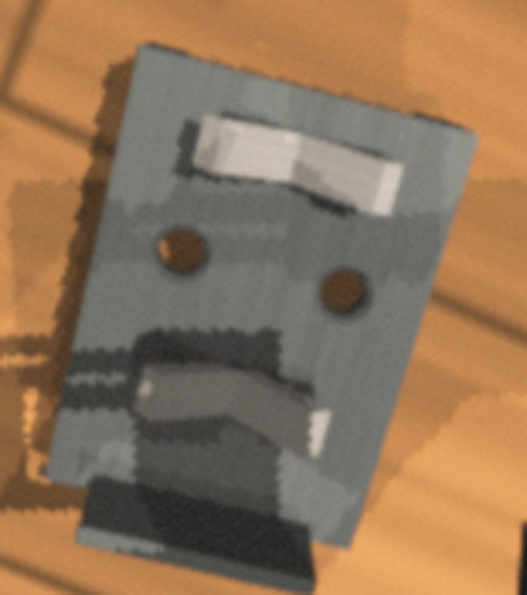

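```bash
python3 -m jog '-0.05 -0.013 -0.02 0 0 -10 1;-0.1 -0.026 -0.04 0 0 -20 1;-0.16 -0.042 -0.05 0 0 -30 1;-0.22 -0.057 -0.05 0 0 -40 1;-0.28 -0.073 -0.05 0 0 -50 1;-0.307 -0.08 -0.05 0 0 -55 1;-0.307 -0.08 -0.05 0 0 -55 1;-0.307 -0.08 -0.05 0 0 -55 1'; 
python3 -c "
from h import *
p,d,st=wshot('w_stand')
for l in ['stand','wide_tab','narrow_tab']: print(l,spot_in(l,'wrist')[:3])
"
```

```text
time_s: 4.1
position: [0.4746, 0.3297, 0.2914]
tcp_rot: [[0.983, -0.184, -0.0], [-0.184, -0.983, -0.001], [-0.0, 0.001, -1.0]]
force: [-0.6, -1.0, 0.3]
opening: 0.999
[0.4746 0.3297 0.2914] 4.1
stand [{'centre': [0.4703, 0.2924, 0.0426], 'score': 0.75}]
wide_tab [{'centre': [0.4749, 0.3406, 0.124], 'score': 0.89}, {'centre': [0.5746, 0.3597, 0.1007], 'score': 0.77}, {'centre': [0.3643, 0.3358, 0.0888], 'score': 0.69}]
narrow_tab [{'centre': [0.4596, 0.2475, 0.1062], 'score': 0.68}]
```

View pics/w_stand.png

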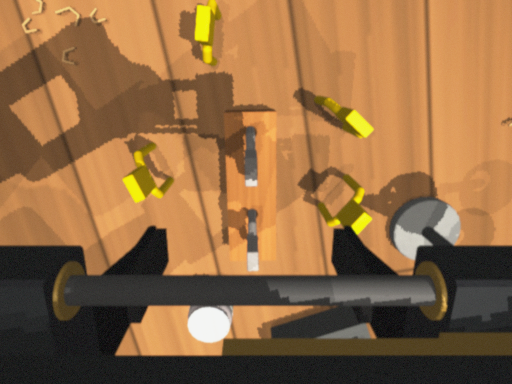

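The wide bolt is in the upper half of the stand, with its tab top at about (251,180). The narrow one is at (252,258), and the decoys flank the stand more than 75 px away.

Run:
```python
from h import *
z=np.load("pics/w_stand.npz"); st=dict(position=z["pos"],tcp_rot=z["rot"]); d=z["d"]; p=z["p"]
P=cloud("wrist",d,st)
def rect(m,name):
    q=P[m]; r=cv2.minAreaRect((q[:,:2]*1000).astype(np.float32)); print(name,len(q),np.round(q.mean(0)*1000,1),r)
v,u=np.mgrid[0:384,0:512]
reg=(u>215)&(u<285)&(v>100)&(v<275)
m=reg&(np.abs(P[...,2]-.04)<.004); m=cv2.morphologyEx(m.astype(np.uint8),cv2.MORPH_OPEN,np.ones((3,3)))>0
rect(m,"stand")
for nm,a,b in [("wide",110,200),("narrow",205,275)]:
    mm=reg&(v>a)&(v<b)&(P[...,2]>.122)&(P[...,2]<.134); rect(mm,nm+" top")
    mm=reg&(v>a)&(v<b)&(P[...,2]>.06); rect(mm,nm+" all")
    q=P[mm]; print(q[:,2].max())
```

```text
stand 6108 [469.2 293.5  40. ] ((467.4470520019531, 285.003173828125), (190.63504028320312, 59.64199447631836), 80.65839385986328)
wide top 375 [475.9 332.5 127.6] ((475.854736328125, 332.0216979980469), (27.328947067260742, 11.780324935913086), 81.69091796875)
wide all 617 [477.1 339.7 112.4] ((477.0388488769531, 339.8645935058594), (43.24343490600586, 11.856738090515137), 81.20426940917969)
0.13006167962901988
narrow top 252 [460.7 240.2 127.4] ((460.55780029296875, 239.33151245117188), (22.268957138061523, 11.280518531799316), 79.35773468017578)
narrow all 564 [461.7 247.  107.7] ((461.39654541015625, 244.56869506835938), (32.80108642578125, 11.411535263061523), 80.16952514648438)
0.1296120196268884
```

```bash
python3 -m jog '0.01 0.05 0 0 0 0 1;0.02 0.11 0 0 0 0 1;0.035 0.17 0 0 0 2 1;0.047 0.23 0 0 0 4 1;0.06 0.29 0 0 0 6 1;0.073 0.35 0 0 0 8 1;0.086 0.41 0 0 0 10 1;0.098 0.465 0 0 0 10 1'; python3 -c "
from h import *
s=read_state();R=np.array(s['tcp_rot']);print(R.T@(np.array([.485,-.25,.25])-s['position']))"
```

```text
time_s: 5.3
position: [0.4856, -0.1472, 0.2919]
tcp_rot: [[0.936, -0.353, 0.001], [-0.353, -0.936, -0.0], [0.001, 0.0, -1.0]]
force: [0.0, 0.4, -0.2]
opening: 0.996
[0.03559786 0.09641483 0.0419344 ]
```

```bash
python3 -m jog '0.016 0.05 0.02 0 0 0 1;0.03 0.085 0.04 0 0 0 1;0.035 0.096 0.042 0 0 0 1;0.035 0.096 0.042 0 0 0 1;0.035 0.096 0.042 0 0 0 1'
python3 - <<'E'
from h import *
p,d,st=wshot('w_rest'); P=cloud("wrist",d,st)
m=(np.all((P>[.40,-.38,.006])&(P<[.62,-.12,.032]),-1)).astype(np.uint8)
g=p.astype(int); m&=(np.abs(g[...,0]-g[...,2])<45)
m=cv2.morphologyEx(m,cv2.MORPH_OPEN,np.ones((3,3)))
n,l,s,c=cv2.connectedComponentsWithStats(m); k=1+s[1:,4].argmax(); print(s[1:]); np.save("pics/restmask.npy",l==k)
q=P[l==k]; print(len(q),q.mean(0),np.percentile(q[:,2],[5,50,95,99]))
o=p.copy(); o[l==k]=[255,0,0]; cv2.imwrite("pics/w_restm.png",o[:,:,::-1])
E
```

```text
time_s: 5.92
position: [0.4854, -0.2452, 0.2503]
tcp_rot: [[0.937, -0.349, 0.001], [-0.349, -0.937, 0.0], [0.001, -0.0, -1.0]]
force: [0.0, 0.5, 0.8]
opening: 0.999
[ 0.4854 -0.2452  0.2503] 5.925
[[ 208  109  120  122 3668]]
3668 [ 0.50754546 -0.24748429  0.02291365] [0.01663106 0.02399861 0.02585167 0.02654295]
```

View pics/w_rest.png

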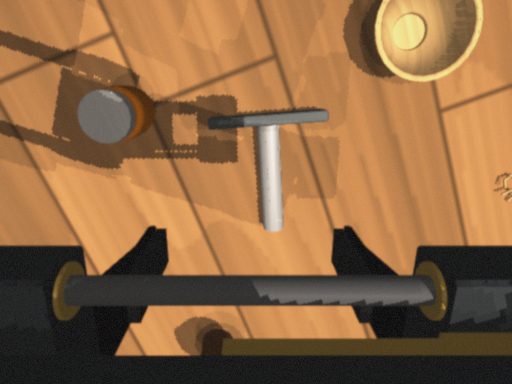

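View pics/w_restm.png

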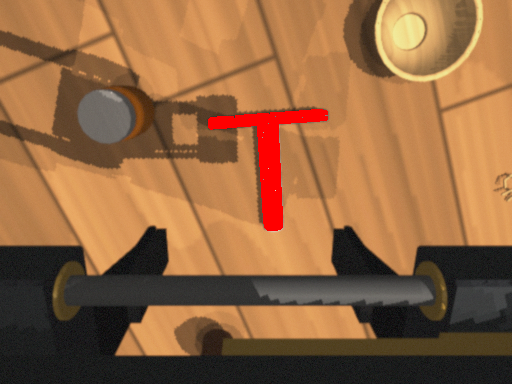

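The rest is cleanly segmented. Its rail runs along (210,123)–(328,115), and its stem goes down from there to (272,228).

Run:
```python
from h import *
z=np.load("pics/w_rest.npz"); st=dict(position=z["pos"],tcp_rot=z["rot"]); P=cloud("wrist",z["d"],st); m=np.load("pics/restmask.npy")
q=P[m]; 
ang=np.radians(68)
for it in range(6):
    e=np.array([np.cos(ang),np.sin(ang)]); n=np.array([-e[1],e[0]])
    s=q[:,:2]@e; t=q[:,:2]@n
    smin,smax=np.percentile(s,.3),np.percentile(s,99.7)
    k=(s<smin+.105)&(s>smin+.01)&(q[:,2]>.018)
    # per-slice mid of stem
    b=np.digitize(s[k],np.arange(smin+.01,smin+.105,.005)); S=[];T=[]
    for i in np.unique(b):
        kk=b==i; S.append(s[k][kk].mean()); T.append((t[k][kk].min()+t[k][kk].max())/2)
    a=np.polyfit(S,T,1); ang+=np.arctan(a[0])
print(np.degrees(ang),smin,smax,smax-smin,a, np.std(np.polyval(a,S)-T))
r=(s>smax-.008); print("rail t range",t[r].min(),t[r].max(),np.ptp(t[r]))
e=np.array([np.cos(ang),np.sin(ang)]); n=np.array([-e[1],e[0]])
tm=np.mean(T); 
for sm in (smin+.0625,smax-.0745): print("mid stem",e*sm+n*tm)
g=e*((smin+.0625+smax-.0745)/2+.013)+n*tm
x=np.r_[g,0]; R=z["rot"]; print("grip",g)
print("tool delta", R.T@(np.r_[g,0.022]-z["pos"]), "tool ang",np.degrees(np.arctan2(R[1,0],R[0,0])),"want",np.degrees(ang)-90)
```

```text
73.479231302826 -0.18375548409252132 -0.048367714916038286 0.13538776917648304 [-6.63228695e-11 -5.57577434e-01] 0.00030560877256644107
rail t range -0.6212259254970974 -0.49286646671729867 0.12835945877979876
mid stem [ 0.50007825 -0.27480399]
mid stem [ 0.49961979 -0.27634966]
grip [ 0.50354574 -0.2631135 ]
tool delta [0.02312413 0.01050745 0.22830133] tool ang -20.437184807644496 want -16.520768697174006
```

```bash
python3 -m jog '0.01 0.005 0.05 0 0 -2 1;0.023 0.0105 0.1 0 0 -3.9 1;0.023 0.0105 0.15 0 0 -3.9 1;0.023 0.0105 0.19 0 0 -3.9 1;0.023 0.0105 0.215 0 0 -3.9 1;0.023 0.0105 0.227 0 0 -3.9 1;0.023 0.0105 0.228 0 0 -3.9 1;0.023 0.0105 0.228 0 0 -3.9 1'; python3 -c "
from h import *
p,d,st=wshot('w_pre')
r=silhouettes('rest_stem','wrist'); print([x['score'] for x in r])"
```

```text
time_s: 6.98
position: [0.504, -0.2645, 0.0227]
tcp_rot: [[0.959, -0.285, 0.002], [-0.285, -0.959, -0.001], [0.002, 0.001, -1.0]]
force: [0.2, 0.2, 0.3]
opening: 1.002
[ 0.504  -0.2645  0.0227] 6.975
[]
```

View pics/w_pre.png

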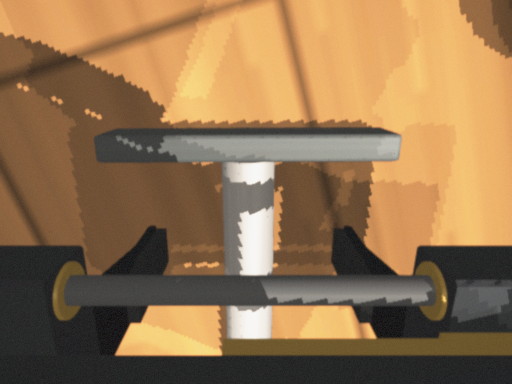

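The stem is centred between the fingers at column 249, and the rail is square to the image. Closing now.

```bash
python3 -m jog '0 0 0 0 0 0 0.5;0 0 0 0 0 0 0.2;0 0 0 0 0 0 0.1;0 0 0 0 0 0 0;0 0 0 0 0 0 0;0 0 0 0 0 0 0'
```

```text
time_s: 7.82
position: [0.5031, -0.2642, 0.0215]
tcp_rot: [[0.958, -0.285, -0.0], [-0.285, -0.958, 0.0], [-0.0, -0.0, -1.0]]
force: [-0.6, -0.4, 0.3]
opening: 0.402
```

```bash
python3 -m jog '0 0 0 0 0 0 0;0 0 0 0 0 0 0;0 0 0 0 0 0 0;0 0 0 0 0 0 0'
```

```text
time_s: 8.32
position: [0.5033, -0.2643, 0.0215]
tcp_rot: [[0.958, -0.286, 0.0], [-0.286, -0.958, -0.0], [0.0, 0.0, -1.0]]
force: [0.4, -0.1, -1.8]
opening: 0.278
```

```bash
python3 -m jog '0 0 0 0 0 0 0;0 0 -0.005 0 0 0 0;0 0 -0.02 0 0 0 0;0 0 -0.045 0 0 0 0;0 0 -0.08 0 0 0 0;0 0 -0.11 0 0 0 0;0 0 -0.13 0 0 0 0;0 0 -0.13 0 0 0 0'; python3 -c "
from h import *
p,d,st=wshot('w_lift')
p,d=capture('side'); cv2.imwrite('pics/side_lift.png',cv2.resize(p[60:300,130:450],None,fx=2.4,fy=2.4)[:,:,::-1])"
```

```text
time_s: 9.32
position: [0.5037, -0.2646, 0.1536]
tcp_rot: [[0.958, -0.285, 0.003], [-0.285, -0.958, -0.002], [0.003, 0.002, -1.0]]
force: [0.6, 0.7, -7.9]
opening: 0.278
[ 0.5037 -0.2646  0.1536] 9.325
```

View pics/w_lift.png

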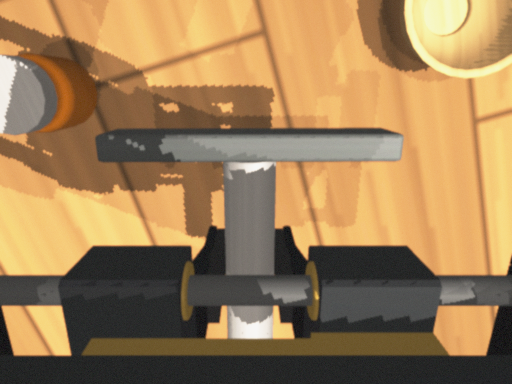

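View pics/side_lift.png

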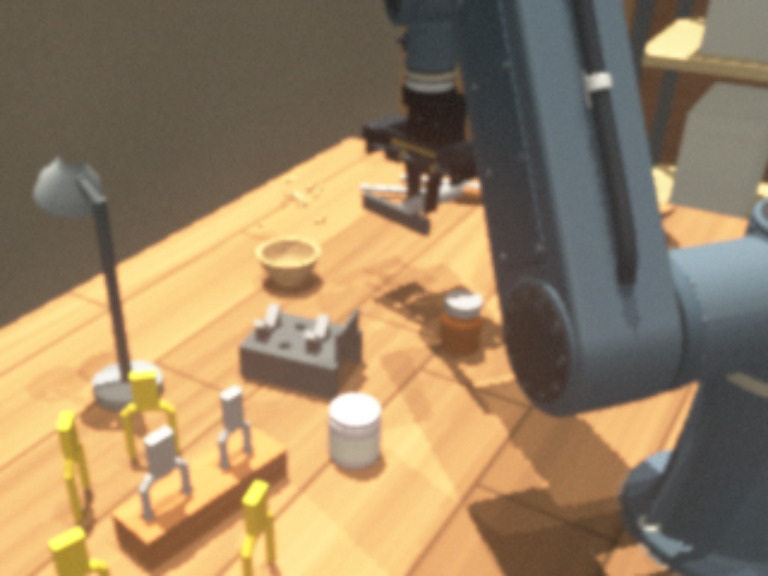

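The rest is held, with its rail unchanged in the view at row 145. I'll measure its pose in the tool frame.

```bash
cat > inh.py <<'E'
from h import *
import sys
def inhand(f):
    z=np.load(f); st=dict(position=z["pos"],tcp_rot=z["rot"]); P=cloud("wrist",z["d"],st)
    Q=(P-z["pos"])@z["rot"]; v,u=np.mgrid[0:384,0:512]
    r=(v>120)&(v<170)&(u>85)&(u<415)&(np.abs(Q[...,2]-.0)<.05); q=Q[r]
    top=q[q[:,2]<np.percentile(q[:,2],5)+.006]
    rc=cv2.minAreaRect((top[:,:2]*1000).astype(np.float32)); print("rail rect",rc, "z",np.median(top[:,2]))
    print("rail z vs x slope deg",np.degrees(np.arctan(np.polyfit(top[:,0],top[:,2],1)[0])))
    s=(v>172)&(v<225)&(u>215)&(u<285)&(np.abs(Q[...,2])<.05); q=Q[s]
    Y=[];Z=[];X=[]
    for y in np.arange(q[:,1].min()+.002,q[:,1].max()-.002,.004):
        k=np.abs(q[:,1]-y)<.002
        if k.sum()<10: continue
        zz=q[k,2]; Y.append(y);Z.append(np.percentile(zz,8)); X.append((q[k,0].min()+q[k,0].max())/2)
    a=np.polyfit(Y,Z,1); print("stem top z at y=0:",np.polyval(a,0),"pitch deg",np.degrees(np.arctan(a[0])),"x at 0",np.polyval(np.polyfit(Y,X,1),0),"yaw",np.degrees(np.arctan(np.polyfit(Y,X,1)[0])),np.round(Y[::3],3))
if __name__=="__main__":
    for f in sys.argv[1:]: print(f); inhand(f)
E
python3 inh.py pics/w_pre.npz pics/w_lift.npz
```

```text
pics/w_pre.npz
rail rect ((-0.8988265991210938, -53.473915100097656), (16.400287628173828, 129.9622344970703), 89.69068145751953) z -0.002169540505276126
rail z vs x slope deg 0.10517128020475011
stem top z at y=0: 0.01634396093745146 pitch deg 28.05317516774898 x at 0 0.0004328664824266144 yaw 0.9419529096705436 [-0.043 -0.031 -0.019]
pics/w_lift.npz
rail rect ((-0.42667388916015625, -53.607025146484375), (16.451181411743164, 129.60548400878906), 89.90144348144531) z -0.002511984785289729
rail z vs x slope deg 0.028984112698590025
stem top z at y=0: -0.0032326793126586807 pitch deg -0.261612623794441 x at 0 -0.0003136166509723644 yaw 0.20586074152298295 [-0.043 -0.031]
```

```bash
python3 -m jog '-0.002 -0.02 0 0 0 5 0;-0.006 -0.06 0 0 0 15 0;-0.011 -0.1 0 0 0 25 0;-0.016 -0.14 0 0 0 35 0;-0.021 -0.19 0 0 0 45 0;-0.026 -0.235 0 0 0 54 0;-0.03 -0.27 0 0 0 61 0;-0.0317 -0.2848 0 0 0 63.4 0';python3 -m jog '0 0 0 0 0 0 0;0 0 0 0 0 0 0'; python3 -c "
from h import *
p,d,st=wshot('w_over')
p,d=capture('side'); cv2.imwrite('pics/side_over.png',cv2.resize(p[100:280,150:390],None,fx=3.2,fy=3.2)[:,:,::-1])
R=np.array(st['tcp_rot']); print(np.degrees(np.arctan2(R[1,0],R[0,0])), R.T@(np.array([.5545,.0175,.0812])-st['position']))"; python3 inh.py pics/w_over.npz
```

```text
time_s: 10.42
position: [0.5526, 0.0203, 0.1498]
tcp_rot: [[0.174, -0.985, -0.004], [-0.985, -0.174, 0.001], [-0.002, 0.004, -1.0]]
force: [0.3, -0.2, -6.6]
opening: 0.276
time_s: 10.68
position: [0.5533, 0.0172, 0.1507]
tcp_rot: [[0.174, -0.985, -0.002], [-0.985, -0.174, -0.0], [-0.0, 0.002, -1.0]]
force: [-0.5, 0.2, -7.0]
opening: 0.272
[0.5533 0.0172 0.1507] 10.675
-79.96373389367075 [-2.46952534e-05 -1.34469477e-03  6.94652020e-02]
pics/w_over.npz
rail rect ((-0.0893707275390625, -53.36996078491211), (16.37810516357422, 129.49310302734375), 89.760009765625) z -0.0025116042644061443
rail z vs x slope deg 0.02657462818440521
stem top z at y=0: -0.003465203103635745 pitch deg -0.6825871455174456 x at 0 0.00011767030349273992 yaw 0.4939550065838119 [-0.043 -0.031]
```

View pics/w_over.png

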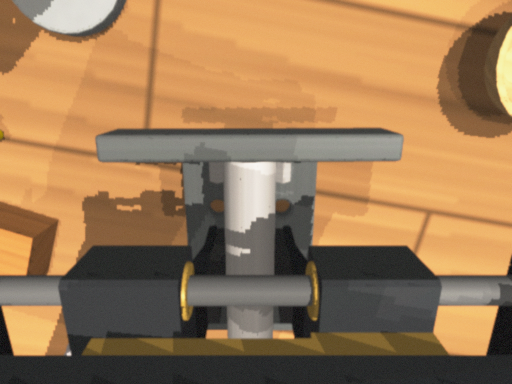

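View pics/side_over.png

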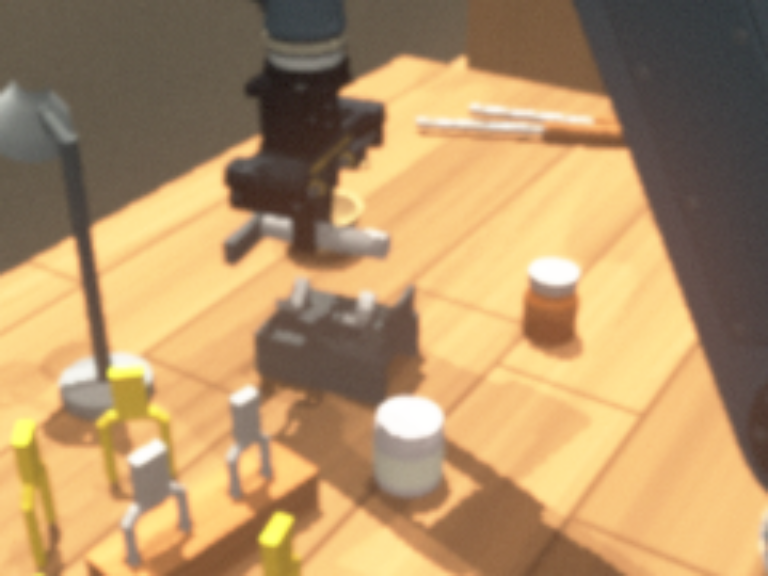

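The stem sits over the saddle's centreline, with the holes symmetric at (217,205) and (283,205), and the rail is at the end away from the stop. Lowering.

```bash
python3 -m jog '0 -0.0013 0.015 0 0 0 0;0 -0.0013 0.035 0 0 0 0;0 -0.0013 0.052 0 0 0 0;0 -0.0013 0.061 0 0 0 0;0 -0.0013 0.065 0 0 0 0;0 -0.0013 0.067 0 0 0 0;0 -0.0013 0.067 0 0 0 0;0 -0.0013 0.067 0 0 0 0'; python3 -m jog '0 0 0.001 0 0 0 0;0 0 0.0020 0 0 0 0;0 0 0.0025 0 0 0 0;0 0 0.0025 0 0 0 0;0 0 0.0025 0 0 0 0'
```

```text
time_s: 11.78
position: [0.5558, 0.018, 0.0851]
tcp_rot: [[0.174, -0.985, 0.001], [-0.985, -0.174, -0.0], [0.0, -0.001, -1.0]]
force: [-0.1, 0.2, -7.3]
opening: 0.278
time_s: 12.4
position: [0.5554, 0.018, 0.082]
tcp_rot: [[0.174, -0.985, 0.0], [-0.985, -0.174, 0.0], [-0.0, -0.0, -1.0]]
force: [1.0, 0.1, -6.9]
opening: 0.283
```

```bash
python3 -m jog '0 0.0008 0.001 0 0 0 0;0 0.0008 0.0015 0 0 0 0;0 0.0008 0.002 0 0 0 0;0 0.0008 0.002 0 0 0 0'
```

```text
time_s: 12.9
position: [0.555, 0.0176, 0.0807]
tcp_rot: [[0.174, -0.985, 0.001], [-0.985, -0.174, -0.0], [0.001, -0.001, -1.0]]
force: [-1.7, -1.9, 0.1]
opening: 0.28
```

The force rose from −7 to about 0 N, so the cradles are now carrying the rest. Opening and retreating.

```bash
python3 -m jog '0 0 0 0 0 0 0.35;0 0 0 0 0 0 0.5;0 0 0 0 0 0 0.7;0 0 0 0 0 0 0.9;0 0 -0.005 0 0 0 0.9;0 0 -0.03 0 0 0 0.9;0 0 -0.08 0 0 0 1;0 0 -0.13 0 0 0 1'; python3 -m jog '0 0 -0.04 0 0 0 1;0 0 -0.04 0 0 0 1'
python3 - <<'E'
from h import *
p,d,st=wshot('w_placed'); P=cloud("wrist",d,st)
Rs=np.radians(10.08); e=np.array([np.cos(Rs),np.sin(Rs)]); n=np.array([-e[1],e[0]]); O=np.array([.542,.0153])
S=(P[...,:2]-O)@e; T=(P[...,:2]-O)@n
k=(np.abs(T)<.02)&(P[...,2]>.074)&(P[...,2]<.095)&(S>-.065)&(S<.058)
for a in np.arange(-.06,.058,.01):
    kk=k&(np.abs(S-a)<.004)
    if kk.sum()>8: print(round(a,3),kk.sum(),"z",np.percentile(P[kk][:,2],[50,92]).round(4),"t mid",np.round((T[kk].min()+T[kk].max())/2,4))
kr=(P[...,2]>.075)&(P[...,2]<.095)&(S>.055)&(S<.09)&(np.abs(T)<.08); rc=cv2.minAreaRect(np.c_[S[kr],T[kr]].astype(np.float32)*1000); print("rail",rc, S[kr].max(), np.polyfit(T[kr],P[kr][:,2],1))
p,d=capture('side'); cv2.imwrite('pics/side_placed.png',cv2.resize(p[100:280,150:390],None,fx=3.2,fy=3.2)[:,:,::-1])
E
```

```text
time_s: 13.9
position: [0.5543, 0.0179, 0.2114]
tcp_rot: [[0.174, -0.985, -0.001], [-0.985, -0.174, 0.0], [-0.0, 0.001, -1.0]]
force: [0.1, 0.1, 0.5]
opening: 0.981
time_s: 14.15
position: [0.5569, 0.0176, 0.2541]
tcp_rot: [[0.174, -0.985, 0.009], [-0.985, -0.174, -0.001], [0.003, -0.009, -1.0]]
force: [0.9, -1.0, -0.8]
opening: 0.998
[0.5569 0.0176 0.2541] 14.15
-0.06 123 z [0.0826 0.0841] t mid -0.0002
-0.05 162 z [0.0824 0.0844] t mid -0.0002
-0.04 175 z [0.0824 0.0842] t mid -0.0002
-0.03 171 z [0.0824 0.0844] t mid -0.0043
-0.02 179 z [0.0825 0.0843] t mid 0.0003
-0.01 181 z [0.0823 0.0842] t mid 0.0003
0.0 187 z [0.0822 0.0843] t mid 0.0003
0.01 192 z [0.0824 0.0841] t mid 0.0002
0.02 196 z [0.0824 0.0843] t mid 0.0002
0.03 204 z [0.0824 0.0841] t mid -0.0003
0.04 210 z [0.082  0.0843] t mid 0.0002
0.05 213 z [0.0824 0.0845] t mid 0.0001
rail ((64.81642150878906, 0.02643585205078125), (19.58246612548828, 129.20005798339844), 0.03889372572302818) 0.07463050107792356 [0.00698372 0.08361705]
```

View pics/w_placed.png

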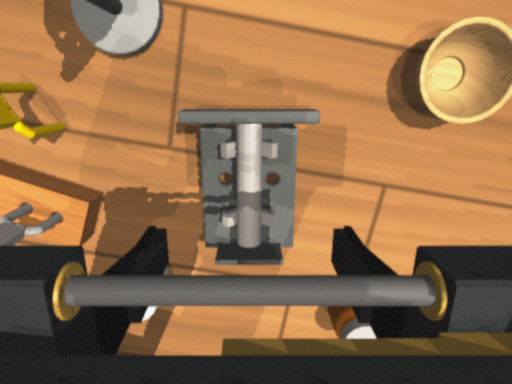

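View pics/side_placed.png

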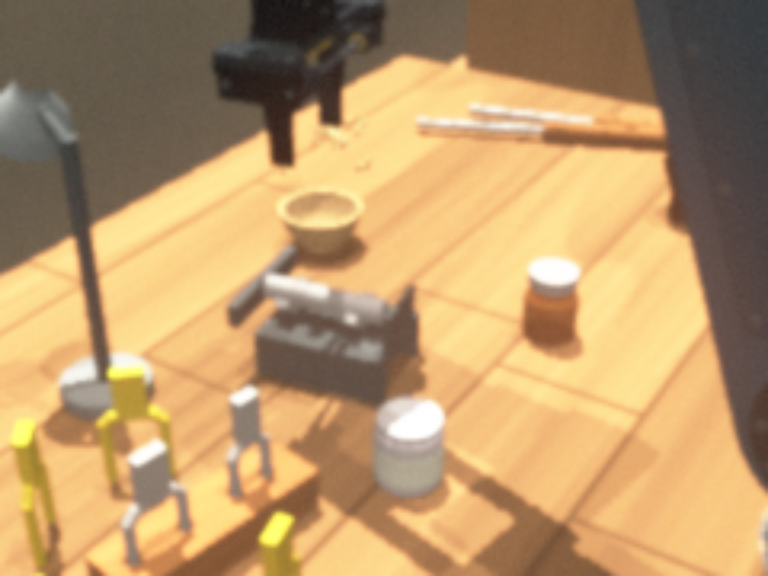

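The rest is level (top 84.2 mm along the whole stem), on the axis to within 0.3 mm, and its rail end is at 74.6 mm (nominal 74.5). Now to the wide bolt.

```bash
python3 -m jog '-0.03 0.002 0 0 0 -9 1;-0.075 0.005 0 0 0 -19 1;-0.125 0.009 0 0 0 -29 1;-0.175 0.012 0 0 0 -39 1;-0.225 0.016 0 0 0 -49 1;-0.27 0.019 0 0 0 -59 1;-0.31 0.022 0 0 0 -68 1;-0.323 0.023 0 0 0 -71 1'; python3 -m jog '0 0 0 0 0 0 1;0 0 0 0 0 0 1;0 0 0 0 0 0 1'
cat > tab.py <<'E'
from h import *
import sys
p,d,st=wshot(sys.argv[1]); P=cloud("wrist",d,st); R=np.array(st["tcp_rot"]); pos=np.array(st["position"])
k=(np.linalg.norm(P[...,:2]-[.4755,.332],axis=-1)<.03)&(P[...,2]>.12)&(P[...,2]<.134)
q=P[k]; rc=cv2.minAreaRect((q[:,:2]*1000).astype(np.float32)); print(len(q),rc)
c=np.r_[np.array(rc[0])/1000,.112]; print("ang",np.degrees(np.arctan2(R[1,0],R[0,0])),"delta",R.T@(c-pos), R.T@(np.array([.4755,.332,.112])-pos))
E
python3 tab.py w_tab
```

```text
time_s: 15.25
position: [0.4739, 0.3334, 0.248]
tcp_rot: [[0.988, -0.152, -0.004], [-0.152, -0.988, -0.002], [-0.004, 0.002, -1.0]]
force: [0.1, 0.4, -0.4]
opening: 1.002
time_s: 15.62
position: [0.4763, 0.3307, 0.2499]
tcp_rot: [[0.987, -0.159, -0.0], [-0.159, -0.987, -0.0], [-0.0, 0.0, -1.0]]
force: [-0.3, 0.1, 0.4]
opening: 0.998
[0.4763 0.3307 0.2499] 15.625
505 ((475.86285400390625, 332.0394592285156), (27.550373077392578, 11.67190170288086), 80.72679901123047)
ang -9.127693901708469 delta [-0.00060759 -0.00135959  0.13792937] [-0.00095959 -0.00126307  0.13792949]
```

View pics/w_tab.png

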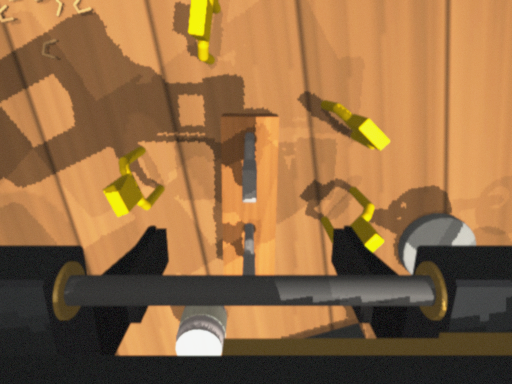

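```bash
python3 -m jog '-0.0008 -0.0013 0.04 0 0 0 0.5;-0.0008 -0.0013 0.08 0 0 0 0.5;-0.0008 -0.0013 0.11 0 0 0 0.5;-0.0008 -0.0013 0.128 0 0 0 0.5;-0.0008 -0.0013 0.136 0 0 0 0.5;-0.0008 -0.0013 0.138 0 0 0 0.5;-0.0008 -0.0013 0.138 0 0 0 0.5;-0.0008 -0.0013 0.138 0 0 0 0.5'; python3 tab.py w_tab2
```

```text
time_s: 16.68
position: [0.4758, 0.3336, 0.113]
tcp_rot: [[0.988, -0.156, 0.002], [-0.156, -0.988, 0.001], [0.002, -0.001, -1.0]]
force: [0.4, 0.1, 0.3]
opening: 0.502
[0.4758 0.3336 0.113 ] 16.675
1412 ((475.8985900878906, 331.99102783203125), (28.57879066467285, 55.03042984008789), 83.6050796508789)
ang -8.99011868534551 delta [0.00038438 0.00152446 0.00095365] [-1.07126933e-05  1.57787887e-03  9.53002877e-04]
```

View pics/w_tab2.png

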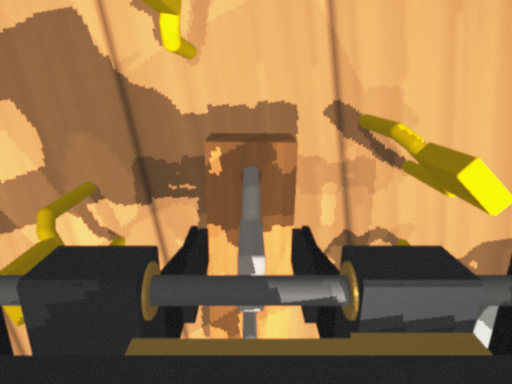

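The tab is centred between the fingers at column 250. Closing.

```bash
python3 -m jog '0 0 0 0 0 0 0.3;0 0 0 0 0 0 0.15;0 0 0 0 0 0 0;0 0 0 0 0 0 0;0 0 0 0 0 0 0;0 0 0 0 0 0 0;0 0 0 0 0 0 0'; python3 -m jog '0 0 0 0 0 0 0;0 0 -0.005 0 0 0 0;0 0 -0.02 0 0 0 0;0 0 -0.04 0 0 0 0;0 0 -0.07 0 0 0 0;0 0 -0.09 0 0 0 0;0 0 -0.09 0 0 0 0;0 0 -0.09 0 0 0 0'
```

```text
time_s: 17.6
position: [0.4751, 0.3334, 0.112]
tcp_rot: [[0.988, -0.156, -0.0], [-0.156, -0.988, 0.0], [-0.0, 0.0, -1.0]]
force: [-0.8, -0.3, 0.5]
opening: 0.137
time_s: 18.6
position: [0.4747, 0.3331, 0.2018]
tcp_rot: [[0.988, -0.156, -0.001], [-0.156, -0.988, -0.0], [-0.001, 0.001, -1.0]]
force: [-0.5, -0.7, -1.1]
opening: 0.133
```

```bash
python3 -c "
from h import *
p,d,st=wshot('w_bolt')
p,d=capture('side'); cv2.imwrite('pics/side_bolt.png',cv2.resize(p[60:300,100:420],None,fx=2.4,fy=2.4)[:,:,::-1])
r=spot_in('wide_leg_l','wrist');print(r);print(spot_in('wide_leg_r','wrist'))"
```

```text
[0.4747 0.3331 0.2018] 18.6
[{'centre': [0.5763, 0.3622, 0.0959], 'score': 0.98}, {'centre': [0.4592, 0.455, 0.0997], 'score': 0.97}, {'centre': [0.4798, 0.3479, 0.1941], 'score': 0.96}, {'centre': [0.5866, 0.2733, 0.0598], 'score': 0.67}, {'centre': [0.3575, 0.3334, 0.0843], 'score': 0.59}]
[{'centre': [0.5763, 0.3622, 0.0959], 'score': 0.98}, {'centre': [0.4592, 0.455, 0.0997], 'score': 0.97}, {'centre': [0.4798, 0.3479, 0.1941], 'score': 0.96}, {'centre': [0.5866, 0.2733, 0.0598], 'score': 0.67}, {'centre': [0.3575, 0.3334, 0.0843], 'score': 0.59}]
```

View pics/w_bolt.png

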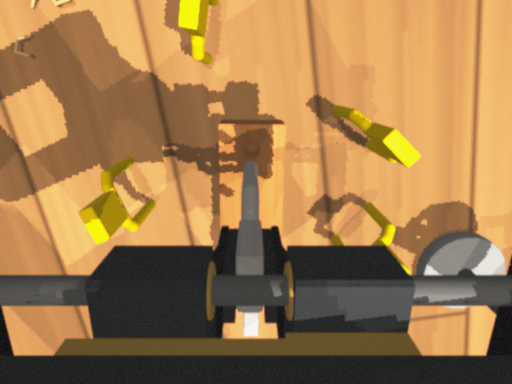

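View pics/side_bolt.png

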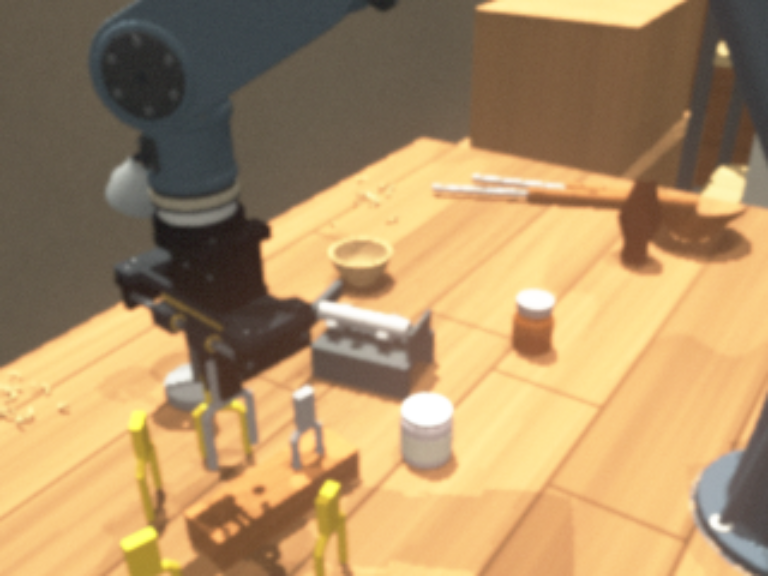

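Run:
```python
from h import *
z=np.load("pics/w_bolt.npz"); st=dict(position=z["pos"],tcp_rot=z["rot"]); P=cloud("wrist",z["d"],st); Q=(P-z["pos"])@z["rot"]
v,u=np.mgrid[0:384,0:512]
k=(u>235)&(u<268)&(v>150)&(v<270)&(Q[...,2]<.1)&(np.abs(Q[...,0])<.012)
q=Q[k]; print(len(q),q.min(0),q.max(0))
for a in np.arange(-.034,.0,.003):
    kk=np.abs(q[:,1]-a)<.0015
    if kk.sum()>3: print(round(a,4),kk.sum(),"x",np.round((q[kk,0].min()+q[kk,0].max())/2,4),np.round(np.ptp(q[kk,0]),4),"z",np.round(np.percentile(q[kk,2],[5,50,95]),4))
# lower leg part
for a in np.arange(.015,.09,.008):
    kk=np.abs(q[:,2]-a)<.004
    if kk.sum()>3: print("z",round(a,3),kk.sum(),"x",np.round((q[kk,0].min()+q[kk,0].max())/2,4),"ymin",np.round(np.percentile(q[kk,1],3),4))
```

```text
2478 [-0.0072559  -0.02863098 -0.021998  ] [ 0.00890525 -0.00490758  0.09603479]
-0.028 306 x 0.0001 0.0075 z [0.0359 0.0575 0.0913]
-0.025 196 x 0.0 0.01 z [0.0319 0.0355 0.0819]
-0.022 122 x -0.0 0.0099 z [0.0288 0.031  0.0351]
-0.019 126 x -0.0002 0.0094 z [0.0258 0.0284 0.0321]
-0.016 109 x -0.0002 0.0093 z [0.0247 0.0262 0.029 ]
-0.013 986 x -0.0003 0.0115 z [-0.0147  0.0024  0.0258]
-0.01 468 x 0.0008 0.0162 z [-0.0172 -0.0126  0.0172]
-0.007 162 x 0.0001 0.0123 z [-0.0166 -0.0157 -0.0141]
z 0.015 197 x 0.0008 ymin -0.0125
z 0.023 261 x 0.0008 ymin -0.0187
z 0.031 371 x -0.0002 ymin -0.0261
z 0.039 118 x -0.0002 ymin -0.0281
z 0.047 62 x 0.0001 ymin -0.0282
z 0.055 51 x 0.0 ymin -0.0283
z 0.063 48 x 0.0001 ymin -0.0283
z 0.071 46 x 0.0001 ymin -0.0284
z 0.079 41 x 0.0001 ymin -0.0283
z 0.087 32 x 0.0001 ymin -0.0282
```

Run:
```python
from h import *
for f,seeds in [("w_saddle",[(233.8,148.2),(280.9,160.6)]),("w_placed",[(225,178),(272,178)])]:
    z=np.load(f"pics/{f}.npz"); st=dict(position=z["pos"],tcp_rot=z["rot"]); p=z["p"].astype(float)
    ff,cx,cy,Rw,o=cam("wrist",st); C=[]
    for u,v in seeds:
        u0,v0=int(round(u)),int(round(v)); w=p[v0-9:v0+10,u0-9:u0+10]; ratio=w[...,0]/(w[...,2]+1)
        m=(ratio>1.25).astype(np.uint8); n,l,s,c=cv2.connectedComponentsWithStats(m); k=1+s[1:,4].argmax(); uu,vv=c[k]+[u0-9,v0-9]
        r=Rw@np.array([(uu-cx)/ff,(vv-cy)/ff,1]); X=o+r*(.048-o[2])/r[2]; print(f,s[k],uu,vv,X); C.append(X)
    d=C[0]-C[1]; print("mid",(C[0]+C[1])/2,"dist",np.linalg.norm(d),"ang",np.degrees(np.arctan2(d[1],d[0]))-90)
```

```text
w_saddle [  1   3  14  13 135] 232.77777777777777 148.07407407407408 [0.53865557 0.04049045 0.048     ]
w_saddle [  2   3  13  11 119] 280.2352941176471 159.99159663865547 [ 0.547354   -0.00823346  0.048     ]
mid [0.54300478 0.0161285  0.048     ] dist 0.049494262376668256 ang 10.122090257595616
w_placed [  4   4  13  11 108] 225.53703703703704 177.7037037037037 [0.53903441 0.04006556 0.048     ]
w_placed [  2   4  13  10 101] 271.5940594059406 177.55445544554456 [ 0.54772356 -0.00838561  0.048     ]
mid [0.54337898 0.01583998 0.048     ] dist 0.04922414699551189 ang 10.167239567913924
```

```bash
python3 -m jog '0 0 -0.03 0 0 0 0;0.005 0.01 -0.06 0 0 0 0;0.02 0.05 -0.068 0 0 -4 0;0.04 0.105 -0.068 0 0 -8 0;0.062 0.16 -0.068 0 0 -12 0;0.083 0.215 -0.068 0 0 -15 0;0.102 0.265 -0.068 0 0 -18 0;0.1153 0.302 -0.068 0 0 -19.1 0'; python3 -m jog '0 0 0.03 0 0 0 0;0 0 0.06 0 0 0 0;0 0 0.07 0 0 0 0;0 0 0.07 0 0 0 0;0 0 0.07 0 0 0 0'; python3 -c "
from h import *
p,d,st=wshot('w_boltover')
R=np.array(st['tcp_rot']); print(np.degrees(np.arctan2(R[1,0],R[0,0])), R.T@(np.array([.5415,.0170,.1185])-st['position']))
for n in ['side','scene']:
  p,d=capture(n); cv2.imwrite(f'pics/{n}_bo.png',p[:,:,::-1])
  c=p[100:260,160:360] if n=='side' else p[110:270,150:350]
  cv2.imwrite(f'pics/{n}_boc.png',cv2.resize(c,None,fx=3.6,fy=3.6,interpolation=cv2.INTER_CUBIC)[:,:,::-1])
"
```

```text
time_s: 19.8
position: [0.5421, 0.0146, 0.2694]
tcp_rot: [[0.985, 0.175, -0.001], [0.175, -0.985, -0.0], [-0.001, -0.0, -1.0]]
force: [0.7, 0.3, -0.7]
opening: 0.135
time_s: 20.42
position: [0.5428, 0.0171, 0.201]
tcp_rot: [[0.984, 0.176, 0.002], [0.176, -0.984, -0.0], [0.002, 0.001, -1.0]]
force: [-0.2, -0.0, -1.0]
opening: 0.135
[0.5428 0.0171 0.201 ] 20.425
10.132967792655975 [-0.00144229 -0.00017087  0.08251101]
```

View pics/w_boltover.png

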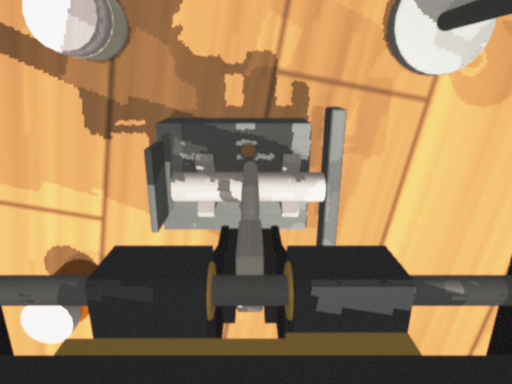

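View pics/side_boc.png

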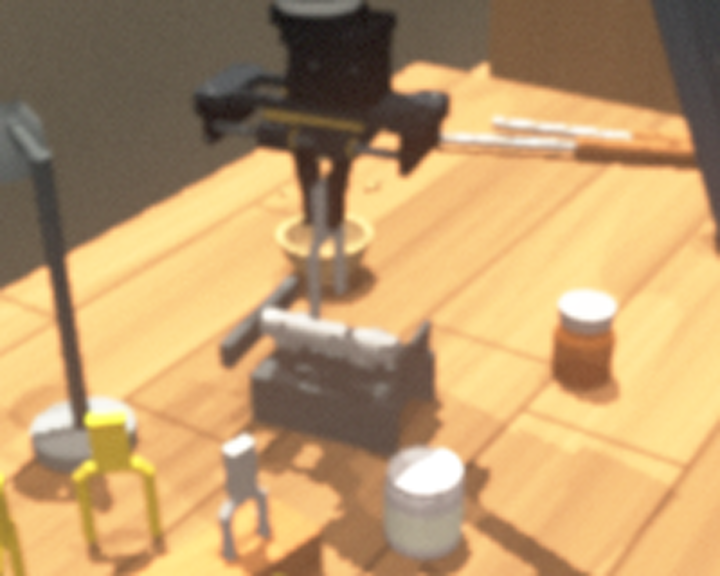

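View pics/scene_boc.png

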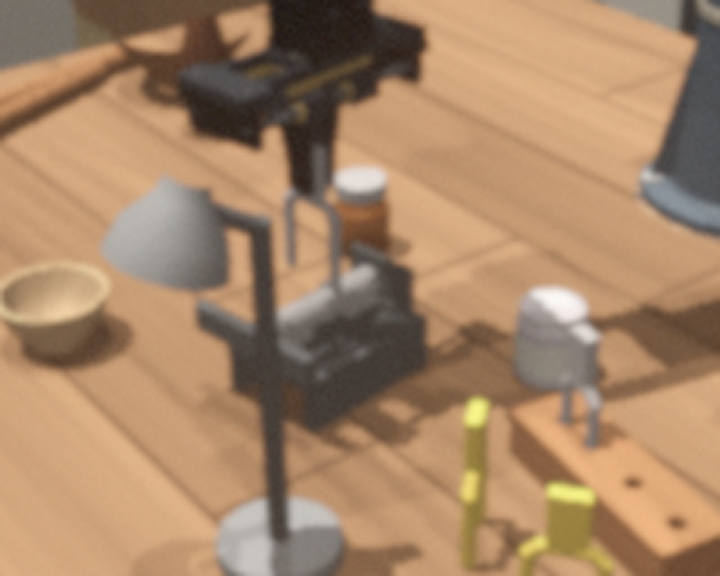

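The visible +y hole at (248,150) lines up with the near leg at (250,165). I'll re-measure the plate in this same tool attitude, so that calibration bias cancels.

Run:
```python
from h import *
z=np.load("pics/w_boltover.npz"); st=dict(position=z["pos"],tcp_rot=z["rot"]); P=cloud("wrist",z["d"],st); R=z["rot"]; Q=(P-z["pos"])@R
m=(np.abs(P[...,2]-.048)<.004)&(np.linalg.norm(P[...,:2]-[.53,.015],axis=-1)<.1)
m=cv2.morphologyEx(m.astype(np.uint8),cv2.MORPH_OPEN,np.ones((3,3)))>0
q=Q[m]; print(q[:,:2].min(0),q[:,:2].max(0),cv2.minAreaRect((q[:,:2]*1000).astype(np.float32)))
# saddle x extents at far y edge (tool -y = saddle +y)
far=q[q[:,1]<np.percentile(q[:,1],1)+.01]; print("x range far",np.percentile(far[:,0],[.5,99.5]),"ymin",np.percentile(q[:,1],.3))
# stem: z .0842
k=(P[...,2]>.074)&(P[...,2]<.09)&(np.abs(Q[...,1])<.03)&(np.abs(Q[...,0])<.06)&(np.abs(Q[...,0])>.015); s=Q[k]
for a in (-.05,-.02,.02,.05):
    kk=np.abs(s[:,0]-a)<.004; t=s[kk]; print(a,kk.sum(),t[:,1].min(),t[:,1].max(), t[t[:,2]<np.percentile(t[:,2],15),1].mean())
# narrow check: bolt
b=(P[...,2]>.1)&(np.abs(Q[...,0])<.012)&(Q[...,1]<-.022)&(Q[...,1]>-.035)&(Q[...,2]>.04); t=Q[b]; print("leg",len(t),np.median(t,0),(t[:,0].min()+t[:,0].max())/2,np.percentile(t[:,1],3))
```

```text
[-0.08176666 -0.04864039] [0.05337478 0.05181136] ((-14.219955444335938, 1.6134757995605469), (135.13906860351562, 100.44292449951172), 0.032259609550237656)
x range far [-0.08116986  0.05264093] ymin -0.048537965895041876
-0.05 274 -0.01083232599814518 0.013232527755320921 0.0008501424820155564
-0.02 271 -0.011032936576374027 0.013117986409457919 0.0008717845156832236
0.02 281 -0.010748741552413135 0.013285557501259966 0.0008670557097636917
0.05 283 -0.010880975789202245 0.013485606210971956 0.0008140207287566607
leg 324 [ 0.00010248 -0.02763582  0.06278495] 0.00010836128460719064 -0.02843423502319201
```

```bash
python3 -m jog '-0.0015 -0.0001 0.01 0 0 0 0;-0.0015 -0.0001 0.025 0 0 0 0;-0.0015 -0.0001 0.037 0 0 0 0;-0.0015 -0.0001 0.043 0 0 0 0;-0.0015 -0.0001 0.045 0 0 0 0;-0.0015 -0.0001 0.045 0 0 0 0;-0.0015 -0.0001 0.045 0 0 0 0;-0.0015 -0.0001 0.045 0 0 0 0'
python3 - <<'E'
from h import *
p,d,st=wshot("w_near"); P=cloud("wrist",d,st); R=np.array(st["tcp_rot"]); pos=np.array(st["position"]); Q=(P-pos)@R
m=(np.abs(P[...,2]-.048)<.004)&(np.linalg.norm(P[...,:2]-[.53,.015],axis=-1)<.1)
m=cv2.morphologyEx(m.astype(np.uint8),cv2.MORPH_OPEN,np.ones((3,3)))>0
q=Q[m]; print(q[:,:2].min(0),q[:,:2].max(0),cv2.minAreaRect((q[:,:2]*1000).astype(np.float32)))
print(R.T@(np.array([.5415,.0170,.1185])-pos),R.round(3).tolist())
cv2.imwrite("pics/w_nearc.png",cv2.resize(p[60:260,130:370],None,fx=3,fy=3,interpolation=cv2.INTER_CUBIC)[:,:,::-1])
E
```

```text
time_s: 21.58
position: [0.5407, 0.0169, 0.1554]
tcp_rot: [[0.984, 0.176, 0.001], [0.176, -0.984, -0.0], [0.001, 0.0, -1.0]]
force: [-0.2, 0.0, -1.0]
opening: 0.133
[0.5407 0.0169 0.1554] 21.575
[-0.07953964 -0.04874105] [0.05583746 0.04699922] ((-11.903861999511719, -0.8924751281738281), (135.4418182373047, 95.60333251953125), 0.12879139184951782)
[ 8.32102066e-04 -4.65205946e-06  3.69355620e-02] [[0.984, 0.176, 0.001], [0.176, -0.984, -0.0], [0.001, 0.0, -1.0]]
```

View pics/w_nearc.png

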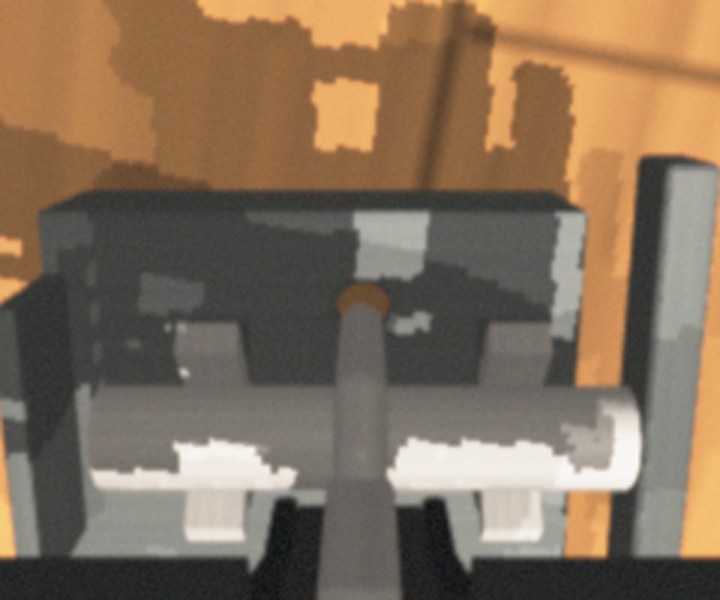

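The leg end sits right over the hole at (362,300). A 0.6 mm correction in x remains. Lowering in small steps and watching the force.

```bash
python3 -m jog '0.0006 -0.0001 0 0 0 0 0;0.0006 -0.0001 0.004 0 0 0 0;0.0006 -0.0001 0.008 0 0 0 0;0.0006 -0.0001 0.011 0 0 0 0;0.0006 -0.0001 0.014 0 0 0 0;0.0006 -0.0001 0.016 0 0 0 0;0.0006 -0.0001 0.016 0 0 0 0'; python3 -c "
from h import *
p,d,st=wshot('w_in'); cv2.imwrite('pics/w_inc.png',cv2.resize(p[60:260,130:370],None,fx=3,fy=3,interpolation=cv2.INTER_CUBIC)[:,:,::-1]); print(np.round(st['force'],1),np.round(st['moment'],2))
p,d=capture('side');cv2.imwrite('pics/side_in.png',cv2.resize(p[130:260,180:350],None,fx=4.4,fy=4.4,interpolation=cv2.INTER_CUBIC)[:,:,::-1])"
```

```text
time_s: 22.5
position: [0.5409, 0.0171, 0.1389]
tcp_rot: [[0.984, 0.176, -0.0], [0.176, -0.984, 0.0], [-0.0, -0.0, -1.0]]
force: [-0.0, 0.2, -1.8]
opening: 0.135
[0.5409 0.0171 0.1389] 22.5
[-0.   0.2 -1.8] [-0.01 -0.09  0.01]
```

View pics/w_inc.png

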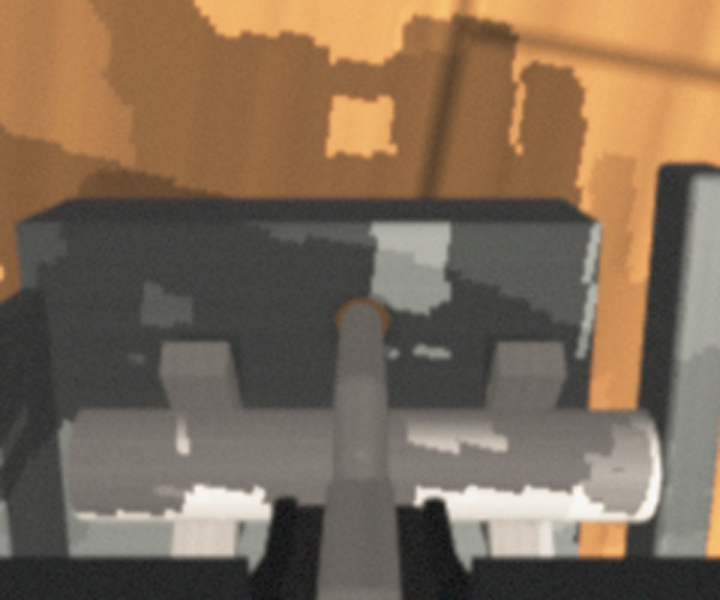

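View pics/side_in.png

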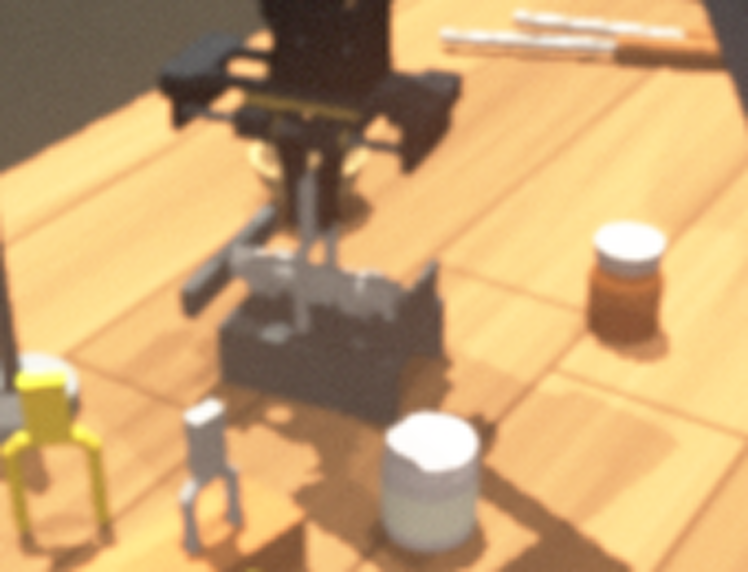

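The leg is inside the hole with free play all round it (362,315), and there is no contact force. Continuing.

```bash
python3 -m jog '0 0 0.004 0 0 0 0;0 0 0.008 0 0 0 0;0 0 0.012 0 0 0 0;0 0 0.015 0 0 0 0;0 0 0.017 0 0 0 0;0 0 0.0185 0 0 0 0;0 0 0.0185 0 0 0 0'; python3 -m jog '0 0 0.001 0 0 0 0;0 0 0.0015 0 0 0 0;0 0 0.0015 0 0 0 0'
```

```text
time_s: 23.48
position: [0.541, 0.0171, 0.1205]
tcp_rot: [[0.984, 0.176, -0.0], [0.176, -0.984, 0.0], [-0.0, -0.0, -1.0]]
force: [-0.9, 0.5, -0.9]
opening: 0.133
time_s: 23.85
position: [0.5411, 0.017, 0.1192]
tcp_rot: [[0.984, 0.176, 0.0], [0.176, -0.984, -0.0], [0.0, 0.0, -1.0]]
force: [-0.3, 0.1, -0.4]
opening: 0.136
```

```bash
python3 -m jog '0 0 0.0005 0 0 0 0;0 0 0.001 0 0 0 0;0 0 0.001 0 0 0 0;0 0 0.001 0 0 0 0'
```

```text
time_s: 24.35
position: [0.5411, 0.0171, 0.1189]
tcp_rot: [[0.984, 0.176, 0.001], [0.176, -0.984, -0.0], [0.001, 0.0, -1.0]]
force: [-2.3, -0.3, 5.8]
opening: 0.139
```

There is contact at the expected height (TCP 118.9 mm, upward force 5.8 N), so the crown is on the stem. Releasing and retreating straight up.

```bash
python3 -m jog '0 0 -0.0003 0 0 0 0.2;0 0 -0.0003 0 0 0 0.3;0 0 -0.0003 0 0 0 0.45;0 0 -0.0003 0 0 0 0.5;0 0 -0.01 0 0 0 0.5;0 0 -0.04 0 0 0 0.5;0 0 -0.09 0 0 0 0.5;0 0 -0.13 0 0 0 0.6'; python3 -m jog '0 0 -0.02 0 0 0 1;0 0 -0.02 0 0 0 1;0 0 -0.02 0 0 0 1;0 0 -0.02 0 0 0 1'
python3 - <<'E'
from h import *
p,d,st=wshot('w_fin'); P=cloud("wrist",d,st)
Rs=np.radians(10.08); e=np.array([np.cos(Rs),np.sin(Rs)]); n=np.array([-e[1],e[0]]); O=np.array([.542,.0153])
S=(P[...,:2]-O)@e; T=(P[...,:2]-O)@n; Z=P[...,2]
for a in np.arange(-.06,.058,.02):
    kk=(np.abs(T)<.02)&(Z>.074)&(Z<.095)&(np.abs(S-a)<.004)
    if kk.sum()>8: print(round(a,3),kk.sum(),"z",np.percentile(Z[kk],92).round(4),"t mid",np.round((T[kk].min()+T[kk].max())/2,4))
kr=(Z>.075)&(Z<.095)&(S>.055)&(S<.09)&(np.abs(T)<.08); print("rail end",S[kr].max(),cv2.minAreaRect(np.c_[S[kr],T[kr]].astype(np.float32)*1000))
k=(Z>.125)&(Z<.15)&(np.abs(S)<.03)&(np.abs(T)<.03); print("tab top z",np.median(Z[k]),cv2.minAreaRect(np.c_[S[k],T[k]].astype(np.float32)*1000))
for n_ in ['side','scene']:
  p,d=capture(n_); c=p[100:280,150:390] if n_=='side' else p[130:290,150:390]; cv2.imwrite(f'pics/{n_}_fin.png',cv2.resize(c,None,fx=3.2,fy=3.2,interpolation=cv2.INTER_CUBIC)[:,:,::-1])
  for l in ['narrow_tab','bowl','tin','jar','lamp']: print(n_,l,[np.round(x['centre'],3).tolist() for x in spot_in(l,n_)[:1]])
E
```

```text
time_s: 25.35
position: [0.5413, 0.0171, 0.2504]
tcp_rot: [[0.984, 0.176, 0.002], [0.176, -0.984, -0.0], [0.002, 0.001, -1.0]]
force: [0.7, 0.1, -0.2]
opening: 0.549
time_s: 25.85
position: [0.5401, 0.0172, 0.2667]
tcp_rot: [[0.984, 0.176, -0.003], [0.176, -0.984, 0.0], [-0.003, -0.001, -1.0]]
force: [-0.5, 0.6, -0.6]
opening: 0.95
[0.5401 0.0172 0.2667] 25.85
-0.06 151 z 0.0842 t mid 0.0006
-0.04 191 z 0.0844 t mid -0.0036
-0.02 181 z 0.0842 t mid 0.0006
0.0 49 z 0.0946 t mid 0.0171
0.02 184 z 0.0843 t mid 0.0004
0.04 190 z 0.0841 t mid -0.0002
rail end 0.07429195355750035 ((64.64724731445312, 0.6496315002441406), (128.9510955810547, 19.16269874572754), 89.85176849365234)
tab top z 0.13487097312495555 ((-0.3511505126953125, 0.42096424102783203), (11.199091911315918, 27.82053565979004), 0.004948230925947428)
side narrow_tab [[0.454, 0.246, 0.089]]
side bowl []
side tin [[0.372, 0.139, 0.049]]
side jar [[0.367, -0.129, 0.048]]
side lamp []
scene narrow_tab [[0.464, 0.251, 0.094]]
scene bowl [[0.681, -0.194, 0.037]]
scene tin [[0.395, 0.137, 0.05]]
scene jar [[0.389, -0.129, 0.046]]
scene lamp [[0.707, 0.188, 0.184]]
```

View pics/w_fin.png

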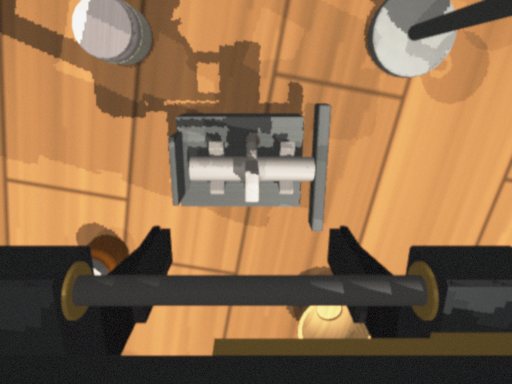

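View pics/side_fin.png

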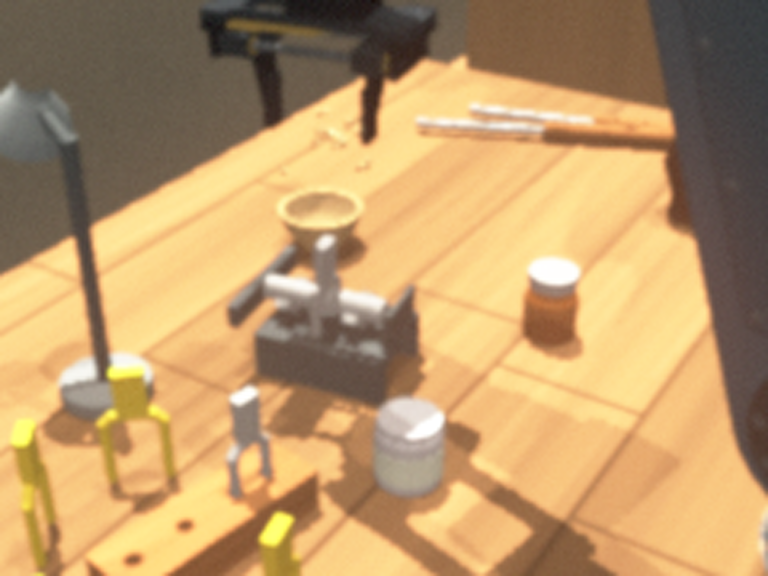

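View pics/scene_fin.png

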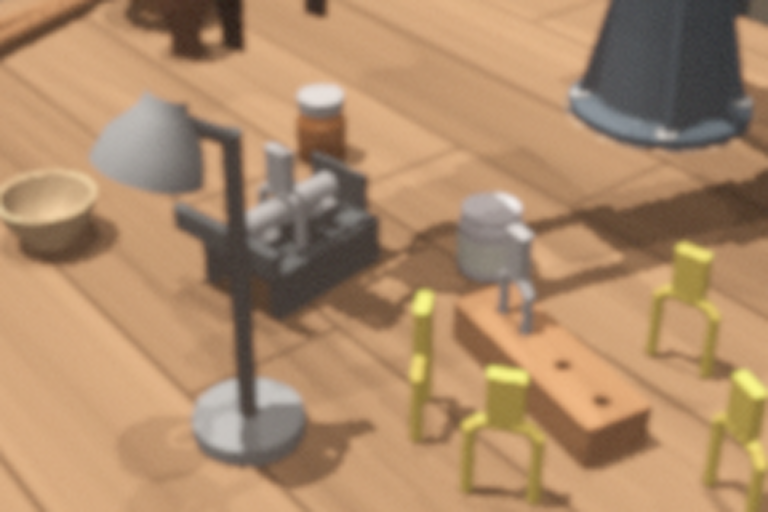

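The U-bolt is seated: its tab top is at 134.9 mm, so the middle is at 113.9 mm against about 114 expected. It is upright and centred, and everything else is where it was.

```bash
python3 -c "
from rig import *
print(hand_in(), read_state()['time_s'])"
```

```text
the job is handed in; nothing more can be done
the job is handed in; nothing more can be done
```

The job is done and handed in at about 26 s of the 64 s allowed. The tool rest is in the saddle and the wide U-bolt is seated over its stem. `hand_in()` gives no verdict, so the results below are my own last measurements.

- **Tool rest:** it lies level in both cradles, with the stem top at 84.1–84.4 mm along its length. It is centred to within about 0.6 mm. The rail overhangs the end without the stop, with its far face at 74.3 mm (ideal 74.5). One slice at the −x cradle read 3.6 mm off-centre; I put that down to the cradle tip falling in that slice, since the slices on both sides read 0.6 mm.
- **Wide U-bolt:** it went down through the plate holes with no sideways contact. First contact was at the expected height with about 6 N, and I released it there. The tab's middle is at 113.9 mm (expected about 114), within 0.5 mm of centre and square to the stem.
- **Everything else:** the narrow U-bolt, tin, jar, bowl and lamp read within the networks' accuracy of their starting positions. In the last side view the networks did not report the bowl or the lamp, but both are plainly visible there and were found in the scene view. The wrist force readings stayed below about 8 N.

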